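Pull the red cap off a gas test header

TASK

With the fork puller, hook under the rim of the red cap on the gas header and pull it straight up off its nozzle, without touching that cap with the fingers. Then stand the puller upright on the green mat with the red cap still lying on its fork, and let go. Leave the blue cap seated.

Things in the scene. Friction and masses are not known exactly. Their poses are not given: they have to be found in the camera images.
- puller_grip (a point): Centre of the orange grip (44 x 18 mm in y x 50 tall) of a loose 280 g black C-shaped puller, standing, 130 mm tall. z up. Foot underside 105 mm below: a flat fork, 6 thick, 64 wide, 40 mm slot open to +x; prong tips 33 mm ahead of this point, slot end 27 behind. Post 45 to 57 mm behind; 62 mm free over the fork. Fork is centred on a cap when this point is right above the cap's centre.
- red_cap_center (a point): Centre of the loose red mushroom cap, 62 mm wide, 24 tall; rim underside 12 mm below this point. Held by spring balls on an upright 13 mm brass nozzle; under the rim 31 mm free down to a brass collar 30 mm wide. Pulls of 8 to 16 N pop it within 5 mm; clear of the nozzle after 20 mm. z up, y along the header's yellow pipe, x square to it, away from the robot.
- blue_cap_center (a point): Centre of the blue cap, shaped like the red one, on the other nozzle, 180 mm away; red may be at either end. The fixed header is a yellow pipe 38 mm wide, top 50 mm over the bench, on a plate 300 x 80 mm; mid-way stands a brass ball valve 36 mm thick, its yellow lever to +x, top 100 mm over the bench.
- mat: Green rubber mat fixed flat on the bench, 170 x 170 mm, 3 mm thick; origin at the centre of its underside, on the bench. A white tape roll (68 mm wide, 22 tall) lies between the mat and the puller's start; a spray can and a wrench lie further out.
Not all that is in view belongs to the job. Leave any turquoise or yellow look-alike of the part that bears puller_grip alone.

How it is judged:
By the outcome, as a careful person would: the job done as asked, in the order asked, and still so for the second after the job is handed in, with the robot touching nothing.
It also fails if it takes over 54 s, if anything falls off the work surface, if the arm or the gripper's body presses on something with over 40 N, if the wrist force passes 120 N, or if a joint passes its speed limit or range.

ROBOT

A 7-joint arm with a two-finger parallel gripper is mounted at the origin on the work surface. World frame = base frame: x ahead of the robot, y to its left, z up, the work surface at z = 0. Lengths are in m, angles in degrees, forces in N, time in s.
With the tool pointing down it reaches from about 0.425 to 0.875 m from the base axis. Payload 8.4 kg.
Tool frame: the origin (TCP) lies between the finger pads; the fingertips stand ahead of it and the grasp point (between the pads) lies 11 mm behind it (tip_extent is the z of the fingertips in the tool frame, in m); z points along the fingers, y is the line along which they close (so a half turn about z gives the same grasp; the last joint's range is limited). The gripper opens to 85 mm and grips with 20 to 120 N. Pads are 22 mm wide; open, the fingers measure 114 mm over their backs; the gripper's body (76 mm by 85 mm) begins 54 mm behind the grasp point. The pads swing forward as they close: fully open they stand 13 mm farther back than shut.
Start: joints at [65.821, 19.091, 2.286, 83.961, -0.768, 76.965, -3.352], TCP at [0.206, -0.616, 0.214] pointing down, gripper open.
Joint ranges: [-147.57, 147.57], [-21.85, 119.76], [-74.77, 79.35], [14.55, 137.4], [-85.83, 265.84], [4.83, 119.75], [-152.11, 152.11]. Speed limits (degrees/s): [127.2, 127.2, 159.86, 159.86, 180, 180, 180].

INTERFACE

Orientations are given as a 3x3 rotation matrix whose columns are the frame's x, y, z axes.
In Python, from rig import read_state, read_camera, calibration, hand_in, recognise, tip_extent gives the robot as it stands. The module is installed in compiled form; this text tells all that it offers.
- The arm moves only by the tool servo_tool, never from a script. Its argument "steps" is a list of rows, each an object of numbers: "dx", "dy", "dz": the shift along the world's x, y, z in mm; "wx", "wy", "wz": the turn, a rotation vector about the world's x, y, z in degrees; "gripper": the opening in per cent of the stroke, from 0 (shut) to 100 (fully open). In form: [{"dx": .., "dy": .., "dz": .., "wx": .., "wy": .., "wz": .., "gripper": ..}, ...]. A call has 1 to 12 rows; each row is the pose to reach, as a shift and turn from the pose commanded when the call began; what a row does not reach only later rows make up. A row lasts 1/12 s, in which the tool goes at most 41.7 mm and 7.16 degrees, less where a joint would pass 70% of its speed; a pose out of reach is approached as far as the arm can. A call with a gripper value outside its range is refused whole. The fingers move at their own pace and stop on an object; "force" is the grip in N (left out, the last holds). Time passes only in rows, so rows that repeat a pose let the fingers close. It gives the time, the measured TCP pose, the force, the opening and the grip force at its end, in the units of the state.
- read_state(): the state, without advancing time (a new reading comes with each control period).
- read_camera(name): name is "side" or "top"; returns (picture, depth): 400x640x3 uint8, red, green, blue; 400x640 float32, m along the optical axis (not along the pixel's ray), 0 where there is no reading.
- calibration(name): a dict with "camera_matrix" (3x3 intrinsics, pixels), "pose" (4x4, takes a point from camera to world coordinates). Camera axes: x right, y down, z forward; pixel columns grow to the right and rows downward; lengths in m; the calibration is good to about 2 mm. A picture is of the moment at which its call begins. calibration takes no time and is no camera call.
- hand_in(): hands the job in; it is judged then, once.
Trained networks look in the newest picture that a camera, given by its name, has taken for a name from the list of things; names that differ only in an ending like _2 or _b are one class to them, and where a whole thing is asked for, a point or a joint stands for the part that bears it (a point fixed in the world has none). Each returns a list of dicts, best first, with "confidence" (0 to 1); they miss things now and then, are a little off and sometimes report something else, mostly with a low value. They report only what shows in the picture. A call takes as long as a camera call. They do not tell look-alikes from the thing itself.
- recognise(camera, query): "xyz" ([x, y, z] in m, in world coordinates, good to about 4 mm: the middle of the surface that is visible of it).
The state is a dict: "time_s": time; "joints": joint angles; "dq": joint speeds; "effort": joint torques, N m; "ee_pos": TCP position; "tool_rot": TCP orientation; "ft_force": force on the tool from outside, world axes, zero at the start; "wrist_torque": the same for the moment, N m; "opening": finger opening in m; "finger_force": force on a finger pad.
Only numpy, scipy, OpenCV 4.12 (cv2) and the standard library are available. Lean on these libraries where they do the work, as an engineer would, in place of code of your own. Each camera call takes 0.05 s, during which the arm holds its last target. There are 200 camera calls.

## Working session

There is one attempt and no reset: what is moved stays moved. The work goes in short steps, Python scripts to look and compute and a tool call to move; the robot and the scene stay as the last step left them, time stands still between calls to the robot, and variables do not carry over. Pictures are saved under pics/ and viewed, at most 10 in all, crops included, and the job is handed in when it is done.

Besides the shell and the picture viewer there is one more tool, called after "Request:" by a JSON object that holds its "api" and its "payload", one argument or row to a line. servo_tool: Moves the arm, as the interface text tells. Its arguments: {"type":"object","properties":{"steps":{"type":"array"},"force":{"type":"number"}},"required":["steps"]}

```bash
mkdir -p pics; cat > h.py <<'E'
from rig import *
import numpy as np, cv2
def snap(n,f):
    p,d=read_camera(n); cv2.imwrite('pics/'+f,p[:,:,::-1]); return p,d
def cloud(n,d):
    c=calibration(n);K=c['camera_matrix'];T=np.array(c['pose'])
    v,u=np.indices(d.shape);K=np.array(K)
    P=np.stack([(u-K[0,2])/K[0,0]*d,(v-K[1,2])/K[1,1]*d,d],-1)
    return P@T[:3,:3].T+T[:3,3]
E
python3 - <<'E'
from h import *
for n in('top','side'):
    p,d=snap(n,n+'0.png'); np.savez(n+'0.npz',p=p,d=d)
    for q in('puller_grip','red_cap_center','blue_cap_center','mat'):
        print(n,q,[(np.round(r['xyz'],3).tolist(),round(r['confidence'],2)) for r in recognise(n,q)][:4])
s=read_state();print(s['time_s'],s['ee_pos'],np.round(s['tool_rot'],3),s['opening'],tip_extent)
E
```

```text
top puller_grip [([0.594, 0.226, 0.081], 0.88), ([0.477, 0.302, 0.042], 0.79), ([0.427, 0.192, 0.075], 0.7)]
top red_cap_center [([0.624, -0.124, 0.109], 0.95)]
top blue_cap_center [([0.639, 0.054, 0.107], 0.96)]
top mat []
side puller_grip [([0.476, 0.304, 0.081], 0.98), ([0.434, 0.194, 0.076], 0.9), ([0.588, 0.228, 0.072], 0.69)]
side red_cap_center [([0.624, -0.133, 0.109], 0.71), ([0.637, 0.041, 0.102], 0.62)]
side blue_cap_center [([0.638, 0.038, 0.101], 0.62)]
side mat [([0.435, -0.197, -0.0], 0.63)]
0.5 [ 0.2061742  -0.61636662  0.21414828] [[ 0.948  0.317 -0.   ]
 [ 0.317 -0.948  0.   ]
 [-0.    -0.    -1.   ]] 0.08543376266235357 0.008
```

View pics/top0.png

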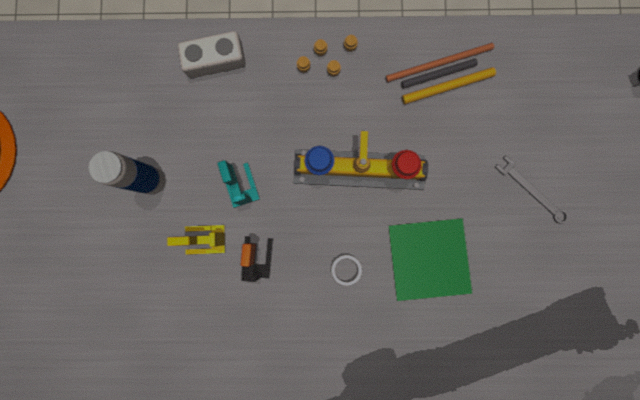

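View pics/side0.png

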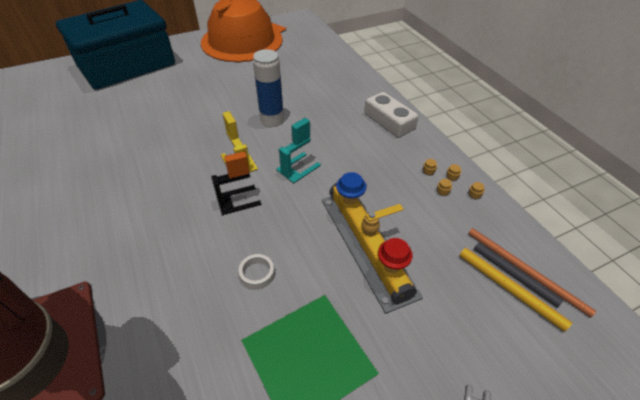

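The views agree. The top view shows the black puller with the orange grip at (248,256), and turquoise and yellow look-alikes next to it. Red cap is at (407,164), blue at (319,160), and the mat at (430,260). I'll refine these by colour and depth.

```bash
python3 - <<'E'
from h import *
for n in('top','side'):
    z=np.load(n+'0.npz');p,d=z['p'],z['d'];X=cloud(n,d);h=cv2.cvtColor(p,cv2.COLOR_RGB2HSV)
    H,S,V=[h[...,i].astype(int) for i in range(3)]
    x,y,Z=X[...,0],X[...,1],X[...,2]; ok=(d>0)&(x>.3)&(x<.75)
    near=ok&(abs(x-.43)<.1)&(abs(y-.193)<.07)
    def rep(name,m):
        q=X[m]
        if len(q)<8: print(n,name,len(q));return
        r=cv2.minAreaRect((q[:,:2]*1000).astype(np.float32))
        print(n,name,len(q),'mean',q.mean(0).round(4),'zpct',np.percentile(q[:,2],[5,50,95]).round(3),'rect',np.round(r[0],0),np.round(r[1],0),round(r[2],1))
    og=(H>4)&(H<17)&(S>150)&near
    rep('grip',og); rep('griptop',og&(Z>.122))
    rep('pullerlow',near&(V<60)&(Z<.02)&(Z>.002)); rep('pullerarm',near&(V<70)&(Z>.05))
    red=ok&((H<5)|(H>172))&(S>150)&(x>.55)
    rep('red',red); rep('redtop',red&(Z>np.percentile(Z[red],95)-.006))
    bl=ok&(H>105)&(H<125)&(S>150)&(abs(y)<.12)&(x>.55)
    rep('blue',bl); rep('bluetop',bl&(Z>np.percentile(Z[bl],95)-.006))
    rep('mat',ok&(H>50)&(H<80)&(S>120)&(Z<.02))
    rep('bench',ok&(abs(x-.45)<.02)&(abs(y)<.02))
    rep('roll',ok&(S<60)&(V>150)&(Z>.01)&(Z<.03)&(x<.5)&(abs(y)<.1))
E
```

```text
top grip 241 mean [0.4466 0.1933 0.1264] zpct [0.112 0.129 0.132] rect [437. 199.] [29. 66.] 63.4
top griptop 211 mean [0.4466 0.1939 0.1296] zpct [0.127 0.13  0.132] rect [446. 194.] [18. 43.] 85.0
top pullerlow 329 mean [0.4259 0.1848 0.0063] zpct [0.004 0.006 0.009] rect [434. 196.] [62. 87.] 84.7
top pullerarm 312 mean [0.4199 0.1926 0.0851] zpct [0.07  0.08  0.117] rect [429. 197.] [29. 79.] 86.6
top red 621 mean [ 0.6258 -0.1244  0.1038] zpct [0.092 0.108 0.11 ] rect [ 628. -126.] [56. 58.] 76.0
top redtop 398 mean [ 0.6277 -0.1275  0.1087] zpct [0.106 0.109 0.111] rect [ 628. -127.] [44. 44.] 72.4
top blue 543 mean [0.6363 0.0521 0.1042] zpct [0.093 0.108 0.111] rect [637.  52.] [54. 56.] 89.5
top bluetop 371 mean [0.6385 0.0515 0.1087] zpct [0.106 0.109 0.111] rect [639.  51.] [41. 43.] 3.2
top mat 5481 mean [ 0.4264 -0.194   0.003 ] zpct [0.001 0.003 0.005] rect [ 427. -194.] [168. 167.] 5.0
top bench 325 mean [ 4.495e-01 -1.000e-04  3.700e-03] zpct [-0.002  0.     0.023] rect [449.  -0.] [39. 39.] 89.6
top roll 147 mean [ 0.4048 -0.0055  0.0218] zpct [0.019 0.022 0.024] rec
[... 455 characters left out ...]
 0.6235 -0.1341  0.1025] zpct [0.091 0.107 0.11 ] rect [ 627. -132.] [50. 57.] 64.3
side redtop 446 mean [ 0.6272 -0.1292  0.1081] zpct [0.105 0.108 0.11 ] rect [ 628. -129.] [44. 43.] 8.3
side blue 540 mean [0.6341 0.0436 0.1021] zpct [0.091 0.106 0.11 ] rect [636.  47.] [50. 57.] 50.4
side bluetop 291 mean [0.637  0.0492 0.1081] zpct [0.105 0.108 0.11 ] rect [638.  50.] [43. 42.] 18.4
side mat 8853 mean [ 0.4309 -0.1925  0.0024] zpct [0.    0.002 0.004] rect [414. -33.] [168. 493.] 5.3
side bench 329 mean [ 0.4499 -0.0014  0.0042] zpct [-0.002 -0.     0.022] rect [450.  -0.] [40. 40.] 90.0
side roll 328 mean [ 0.4061 -0.0063  0.0213] zpct [0.019 0.021 0.023] rect [406.  -5.] [66. 66.] 38.2
```

```bash
python3 - <<'E'
import cv2
p=cv2.imread('pics/top0.png')[215:300,215:300];cv2.imwrite('pics/c1.png',cv2.resize(p,None,fx=6,fy=6,interpolation=cv2.INTER_CUBIC))
E
```

```text
(no output)
```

View pics/c1.png

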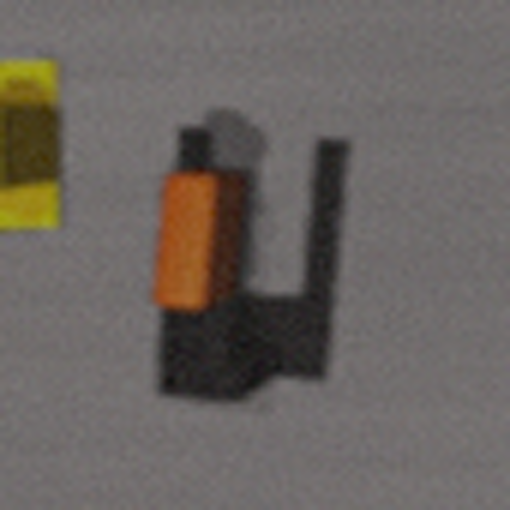

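Grip is at about (0.4465, 0.194, 0.105) with yaw −5°. Red cap centre is about (0.628, −0.1285, 0.097), and header yaw is about −3.3°. I'm moving around towards the puller.

Request:
{"api": "servo_tool", "payload": {
  "steps": [
    {"dx":30,"dy":39,"dz":6,"wz":-2,"gripper":100},
    {"dx":60,"dy":78,"dz":12,"wz":-4,"gripper":100},
    {"dx":90,"dy":117,"dz":18,"wz":-6,"gripper":100},
    {"dx":120,"dy":156,"dz":24,"wz":-8,"gripper":100},
    {"dx":150,"dy":195,"dz":30,"wz":-10,"gripper":100},
    {"dx":180,"dy":234,"dz":36,"wz":-12,"gripper":100},
    {"dx":210,"dy":273,"dz":40,"wz":-14,"gripper":100},
    {"dx":240,"dy":312,"dz":44,"wz":-16,"gripper":100},
    {"dx":270,"dy":350,"dz":46,"wz":-18,"gripper":100},
    {"dx":300,"dy":390,"dz":46,"wz":-20,"gripper":100},
    {"dx":330,"dy":430,"dz":46,"wz":-22,"gripper":100},
    {"dx":340,"dy":466,"dz":46,"wz":-23.5,"gripper":100}
  ]
}}

```text
invalid input at $.steps[0]: expected keys dx, dy, dz, wx, wy, wz, gripper
```

Request:
{"api": "servo_tool", "payload": {
  "steps": [
    {"dx":30,"dy":39,"dz":6,"wx":0,"wy":0,"wz":-2,"gripper":100},
    {"dx":60,"dy":78,"dz":12,"wx":0,"wy":0,"wz":-4,"gripper":100},
    {"dx":90,"dy":117,"dz":18,"wx":0,"wy":0,"wz":-6,"gripper":100},
    {"dx":120,"dy":156,"dz":24,"wx":0,"wy":0,"wz":-8,"gripper":100},
    {"dx":150,"dy":195,"dz":30,"wx":0,"wy":0,"wz":-10,"gripper":100},
    {"dx":180,"dy":234,"dz":36,"wx":0,"wy":0,"wz":-12,"gripper":100},
    {"dx":210,"dy":273,"dz":40,"wx":0,"wy":0,"wz":-14,"gripper":100},
    {"dx":240,"dy":312,"dz":44,"wx":0,"wy":0,"wz":-16,"gripper":100},
    {"dx":270,"dy":350,"dz":46,"wx":0,"wy":0,"wz":-18,"gripper":100},
    {"dx":300,"dy":390,"dz":46,"wx":0,"wy":0,"wz":-20,"gripper":100},
    {"dx":330,"dy":430,"dz":46,"wx":0,"wy":0,"wz":-22,"gripper":100},
    {"dx":340,"dy":466,"dz":46,"wx":0,"wy":0,"wz":-23.5,"gripper":100}
  ]
}}

```text
time_s: 1.5
ee_pos: [0.5066, -0.2176, 0.2592]
tool_rot: [[0.996, -0.089, 0.001], [-0.089, -0.996, -0.0], [0.001, 0.0, -1.0]]
ft_force: [1.2, -0.7, 0.1]
opening: 0.0853
finger_force: 0.0
```

Request:
{"api": "servo_tool", "payload": {
  "steps": [
    {"dx":-12,"dy":38,"dz":0,"wx":0,"wy":0,"wz":0,"gripper":100},
    {"dx":-24,"dy":76,"dz":0,"wx":0,"wy":0,"wz":0,"gripper":100},
    {"dx":-36,"dy":114,"dz":0,"wx":0,"wy":0,"wz":0,"gripper":100},
    {"dx":-48,"dy":152,"dz":0,"wx":0,"wy":0,"wz":0,"gripper":100},
    {"dx":-60,"dy":190,"dz":0,"wx":0,"wy":0,"wz":0,"gripper":100},
    {"dx":-72,"dy":228,"dz":0,"wx":0,"wy":0,"wz":0,"gripper":100},
    {"dx":-84,"dy":266,"dz":0,"wx":0,"wy":0,"wz":0,"gripper":100},
    {"dx":-96,"dy":304,"dz":0,"wx":0,"wy":0,"wz":0,"gripper":100},
    {"dx":-100,"dy":344,"dz":0,"wx":0,"wy":0,"wz":0,"gripper":100},
    {"dx":-100,"dy":344,"dz":-20,"wx":0,"wy":0,"wz":0,"gripper":100},
    {"dx":-100,"dy":344,"dz":-40,"wx":0,"wy":0,"wz":0,"gripper":100},
    {"dx":-100,"dy":344,"dz":-40,"wx":0,"wy":0,"wz":0,"gripper":100}
  ]
}}

```text
time_s: 2.5
ee_pos: [0.4035, 0.1249, 0.2161]
tool_rot: [[0.996, -0.086, -0.004], [-0.086, -0.996, -0.001], [-0.004, 0.001, -1.0]]
ft_force: [-0.2, 0.1, -0.4]
opening: 0.0851
finger_force: 0.0
```

Request:
{"api": "servo_tool", "payload": {
  "steps": [
    {"dx":20,"dy":35,"dz":0,"wx":0,"wy":0,"wz":0,"gripper":100},
    {"dx":43,"dy":62,"dz":0,"wx":0,"wy":0,"wz":0,"gripper":100},
    {"dx":43,"dy":62,"dz":0,"wx":0,"wy":0,"wz":0,"gripper":100},
    {"dx":43,"dy":62,"dz":0,"wx":0,"wy":0,"wz":0,"gripper":100},
    {"dx":43,"dy":62,"dz":0,"wx":0,"wy":0,"wz":0,"gripper":100}
  ]
}}

```text
time_s: 2.92
ee_pos: [0.4484, 0.1863, 0.2191]
tool_rot: [[0.996, -0.088, -0.001], [-0.088, -0.996, 0.0], [-0.001, -0.0, -1.0]]
ft_force: [0.7, -0.0, -0.2]
opening: 0.0854
finger_force: 0.0
```

```bash
python3 - <<'E'
from h import *
s=read_state();print(s['ee_pos'],s['dq'],s['joints'])
E
```

```text
[0.44842426 0.18634572 0.21914511] [ 0.40860039 -1.6019405   0.45053629  0.98057947 -0.05831753 -0.34976142
  0.00232388] [  13.97155931    2.14019181  -42.15333733  103.85762723    1.46695685
   74.59308547 -123.58752252]
```

Request:
{"api": "servo_tool", "payload": {
  "steps": [
    {"dx":-2,"dy":8,"dz":-30,"wx":0,"wy":0,"wz":0,"gripper":100},
    {"dx":-2,"dy":8,"dz":-60,"wx":0,"wy":0,"wz":0,"gripper":100},
    {"dx":-2,"dy":8,"dz":-85,"wx":0,"wy":0,"wz":0,"gripper":100},
    {"dx":-2,"dy":8,"dz":-105,"wx":0,"wy":0,"wz":0,"gripper":100},
    {"dx":-2,"dy":8,"dz":-116,"wx":0,"wy":0,"wz":0,"gripper":100},
    {"dx":-2,"dy":8,"dz":-122,"wx":0,"wy":0,"wz":0,"gripper":100},
    {"dx":-2,"dy":8,"dz":-122,"wx":0,"wy":0,"wz":0,"gripper":100},
    {"dx":-2,"dy":8,"dz":-122,"wx":0,"wy":0,"wz":0,"gripper":100}
  ]
}}

```text
time_s: 3.58
ee_pos: [0.4469, 0.1947, 0.0979]
tool_rot: [[0.996, -0.088, 0.001], [-0.088, -0.996, 0.0], [0.001, -0.0, -1.0]]
ft_force: [-1.0, -0.1, 0.8]
opening: 0.0857
finger_force: 0.0
```

Request:
{"api": "servo_tool", "payload": {
  "steps": [
    {"dx":0,"dy":0,"dz":-2,"wx":0,"wy":0,"wz":0,"gripper":60},
    {"dx":0,"dy":0,"dz":-2,"wx":0,"wy":0,"wz":0,"gripper":35},
    {"dx":0,"dy":0,"dz":-2,"wx":0,"wy":0,"wz":0,"gripper":10},
    {"dx":0,"dy":0,"dz":-2,"wx":0,"wy":0,"wz":0,"gripper":0},
    {"dx":0,"dy":0,"dz":-2,"wx":0,"wy":0,"wz":0,"gripper":0},
    {"dx":0,"dy":0,"dz":-2,"wx":0,"wy":0,"wz":0,"gripper":0},
    {"dx":0,"dy":0,"dz":-2,"wx":0,"wy":0,"wz":0,"gripper":0},
    {"dx":0,"dy":0,"dz":-2,"wx":0,"wy":0,"wz":0,"gripper":0},
    {"dx":0,"dy":0,"dz":-2,"wx":0,"wy":0,"wz":0,"gripper":0},
    {"dx":0,"dy":0,"dz":-2,"wx":0,"wy":0,"wz":0,"gripper":0}
  ],
  "force": 80
}}

```text
time_s: 4.42
ee_pos: [0.4468, 0.1953, 0.0952]
tool_rot: [[0.996, -0.087, 0.001], [-0.087, -0.996, 0.001], [0.001, -0.001, -1.0]]
ft_force: [1.0, 2.8, 4.5]
opening: 0.0161
finger_force: 80.5
```

Request:
{"api": "servo_tool", "payload": {
  "steps": [
    {"dx":0,"dy":0,"dz":15,"wx":0,"wy":0,"wz":0,"gripper":0},
    {"dx":0,"dy":0,"dz":40,"wx":0,"wy":0,"wz":0,"gripper":0},
    {"dx":0,"dy":-10,"dz":65,"wx":0,"wy":0,"wz":0,"gripper":0},
    {"dx":5,"dy":-35,"dz":75,"wx":0,"wy":0,"wz":0.5,"gripper":0},
    {"dx":12,"dy":-65,"dz":75,"wx":0,"wy":0,"wz":1,"gripper":0},
    {"dx":20,"dy":-95,"dz":75,"wx":0,"wy":0,"wz":1.5,"gripper":0},
    {"dx":27,"dy":-125,"dz":75,"wx":0,"wy":0,"wz":1.7,"gripper":0},
    {"dx":34,"dy":-155,"dz":75,"wx":0,"wy":0,"wz":1.7,"gripper":0},
    {"dx":41,"dy":-185,"dz":75,"wx":0,"wy":0,"wz":1.7,"gripper":0},
    {"dx":48,"dy":-210,"dz":75,"wx":0,"wy":0,"wz":1.7,"gripper":0},
    {"dx":52,"dy":-225,"dz":75,"wx":0,"wy":0,"wz":1.7,"gripper":0},
    {"dx":52,"dy":-225,"dz":75,"wx":0,"wy":0,"wz":1.7,"gripper":0}
  ]
}}

```text
time_s: 5.42
ee_pos: [0.4977, -0.0348, 0.1685]
tool_rot: [[0.998, -0.063, -0.003], [-0.063, -0.998, -0.001], [-0.003, 0.001, -1.0]]
ft_force: [-1.1, 0.5, -2.9]
opening: 0.016
finger_force: 79.5
```

Request:
{"api": "servo_tool", "payload": {
  "steps": [
    {"dx":6,"dy":-25,"dz":-2,"wx":0,"wy":0,"wz":0.2,"gripper":0},
    {"dx":12,"dy":-50,"dz":-5,"wx":0,"wy":0,"wz":0.2,"gripper":0},
    {"dx":17,"dy":-75,"dz":-8,"wx":0,"wy":0,"wz":0.2,"gripper":0},
    {"dx":20,"dy":-87,"dz":-8,"wx":0,"wy":0,"wz":0.2,"gripper":0},
    {"dx":20,"dy":-87,"dz":-8,"wx":0,"wy":0,"wz":0.2,"gripper":0},
    {"dx":20,"dy":-87,"dz":-8,"wx":0,"wy":0,"wz":0.2,"gripper":0},
    {"dx":20,"dy":-87,"dz":-8,"wx":0,"wy":0,"wz":0.2,"gripper":0}
  ]
}}

```text
time_s: 6.0
ee_pos: [0.518, -0.1155, 0.1615]
tool_rot: [[0.999, -0.053, -0.001], [-0.053, -0.999, 0.001], [-0.001, -0.001, -1.0]]
ft_force: [0.7, 0.4, -2.1]
opening: 0.0165
finger_force: 79.5
```

```bash
python3 - <<'E'
from h import *
s=read_state();print(s['ee_pos'],s['ft_force'])
p,d=snap('side','s1.png');X=cloud('side',d)
cv2.imwrite('pics/s1c.png',cv2.resize(p[150:330,240:480,::-1],None,fx=3.2,fy=3.2,interpolation=cv2.INTER_CUBIC))
x,y,Z=[X[...,i] for i in range(3)]
dark=(p.max(-1)<60)&(d>0)&(abs(x-.51)<.09)&(abs(y+.122)<.05)
q=X[dark&(Z<.095)&(Z>.05)];print(len(q),np.percentile(q,[2,25,50,75,98],axis=0).round(4))
f=X[dark&(Z<.095)&(Z>.055)&(x>.49)];print('fork ahead',len(f),np.percentile(f[:,2],[5,25,50,75,95]).round(4))
r=cv2.minAreaRect((X[dark&(Z<.085)&(Z>.055)][:,:2]*1000).astype(np.float32));print(r)
E
```

```text
[ 0.51799742 -0.11552894  0.1614903 ] [ 0.68442796  0.37661567 -2.14651137]
819 [[ 0.4616 -0.147   0.0678]
 [ 0.4749 -0.1403  0.0708]
 [ 0.4912 -0.1286  0.0717]
 [ 0.5206 -0.0997  0.0728]
 [ 0.5479 -0.0866  0.0908]]
fork ahead 425 [0.069  0.0706 0.0715 0.0725 0.0735]
((506.2608337402344, -115.22089385986328), (63.6606559753418, 89.72579193115234), 86.7252197265625)
```

View pics/s1c.png

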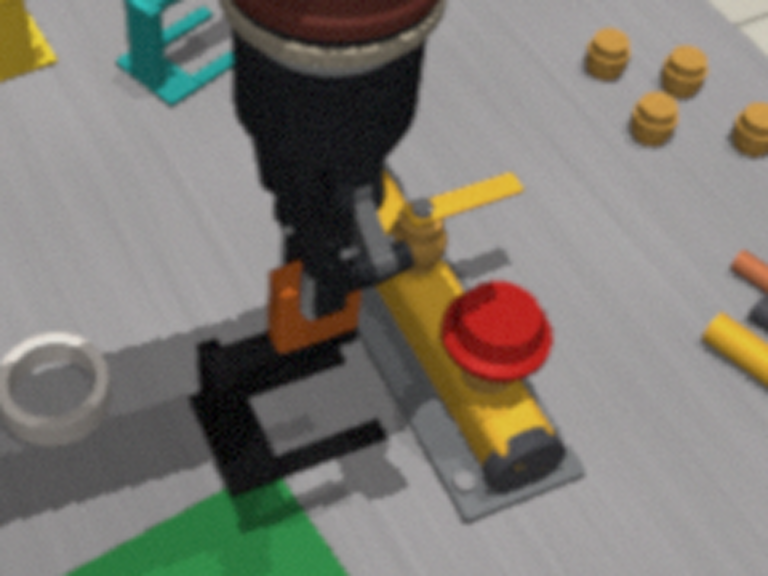

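The crop shows the fork level and open toward the red cap, with fork top z≈0.072. That sits between the collar (0.054) and the rim (0.085). I'm sliding it in.

Request:
{"api": "servo_tool", "payload": {
  "steps": [
    {"dx":3,"dy":-4,"dz":0,"wx":0,"wy":0,"wz":0,"gripper":0},
    {"dx":12,"dy":-7,"dz":0,"wx":0,"wy":0,"wz":0,"gripper":0},
    {"dx":25,"dy":-8,"dz":0,"wx":0,"wy":0,"wz":0,"gripper":0},
    {"dx":40,"dy":-9,"dz":0,"wx":0,"wy":0,"wz":0,"gripper":0},
    {"dx":55,"dy":-10,"dz":0,"wx":0,"wy":0,"wz":0,"gripper":0},
    {"dx":70,"dy":-11,"dz":0,"wx":0,"wy":0,"wz":0,"gripper":0},
    {"dx":85,"dy":-11.5,"dz":0,"wx":0,"wy":0,"wz":0,"gripper":0},
    {"dx":97,"dy":-12,"dz":0,"wx":0,"wy":0,"wz":0,"gripper":0},
    {"dx":106,"dy":-12.5,"dz":0,"wx":0,"wy":0,"wz":0,"gripper":0},
    {"dx":110,"dy":-13,"dz":0,"wx":0,"wy":0,"wz":0,"gripper":0},
    {"dx":110,"dy":-13,"dz":0,"wx":0,"wy":0,"wz":0,"gripper":0},
    {"dx":110,"dy":-13,"dz":0,"wx":0,"wy":0,"wz":0,"gripper":0}
  ]
}}

```text
time_s: 7.05
ee_pos: [0.6281, -0.1301, 0.1616]
tool_rot: [[0.999, -0.054, -0.001], [-0.054, -0.999, 0.0], [-0.001, -0.0, -1.0]]
ft_force: [0.6, 0.2, -3.6]
opening: 0.0161
finger_force: 79.4
```

```bash
python3 - <<'E'
from h import *
s=read_state();print(s['ee_pos'],s['ft_force'])
p,d=snap('side','s2.png')
cv2.imwrite('pics/s2c.png',cv2.resize(p[150:330,300:480,::-1],None,fx=3.2,fy=3.2,interpolation=cv2.INTER_CUBIC))
E
```

```text
[ 0.62814734 -0.13009233  0.16160958] [ 0.59305896  0.21611161 -3.5779115 ]
```

View pics/s2c.png

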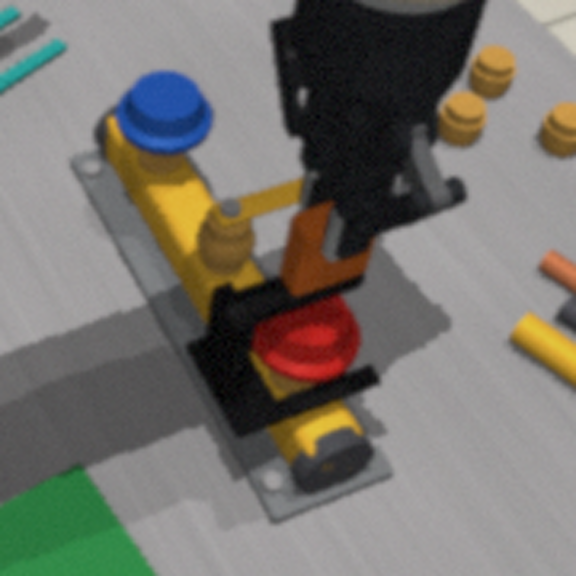

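The fork is around the nozzle under the red rim, in the slot and clear of the collar. Pulling up slowly.

Request:
{"api": "servo_tool", "payload": {
  "steps": [
    {"dx":0,"dy":1,"dz":4,"wx":0,"wy":0,"wz":0,"gripper":0},
    {"dx":0,"dy":1,"dz":8,"wx":0,"wy":0,"wz":0,"gripper":0},
    {"dx":0,"dy":1,"dz":11,"wx":0,"wy":0,"wz":0,"gripper":0},
    {"dx":0,"dy":1,"dz":13,"wx":0,"wy":0,"wz":0,"gripper":0},
    {"dx":0,"dy":1,"dz":14,"wx":0,"wy":0,"wz":0,"gripper":0},
    {"dx":0,"dy":1,"dz":15,"wx":0,"wy":0,"wz":0,"gripper":0},
    {"dx":0,"dy":1,"dz":16,"wx":0,"wy":0,"wz":0,"gripper":0},
    {"dx":0,"dy":1,"dz":17,"wx":0,"wy":0,"wz":0,"gripper":0},
    {"dx":0,"dy":1,"dz":18,"wx":0,"wy":0,"wz":0,"gripper":0},
    {"dx":0,"dy":1,"dz":19,"wx":0,"wy":0,"wz":0,"gripper":0},
    {"dx":0,"dy":1,"dz":20,"wx":0,"wy":0,"wz":0,"gripper":0},
    {"dx":0,"dy":1,"dz":21,"wx":0,"wy":0,"wz":0,"gripper":0}
  ]
}}

```text
time_s: 8.1
ee_pos: [0.6287, -0.1292, 0.1835]
tool_rot: [[0.999, -0.054, 0.001], [-0.054, -0.999, -0.0], [0.001, 0.0, -1.0]]
ft_force: [-0.5, -0.6, -2.8]
opening: 0.016
finger_force: 79.4
```

Request:
{"api": "servo_tool", "payload": {
  "steps": [
    {"dx":0,"dy":0,"dz":2,"wx":0,"wy":0,"wz":0,"gripper":0},
    {"dx":0,"dy":0,"dz":4,"wx":0,"wy":0,"wz":0,"gripper":0},
    {"dx":0,"dy":0,"dz":6,"wx":0,"wy":0,"wz":0,"gripper":0},
    {"dx":0,"dy":0,"dz":9,"wx":0,"wy":0,"wz":0,"gripper":0},
    {"dx":0,"dy":0,"dz":12,"wx":0,"wy":0,"wz":0,"gripper":0},
    {"dx":0,"dy":0,"dz":16,"wx":0,"wy":0,"wz":0,"gripper":0},
    {"dx":0,"dy":0,"dz":20,"wx":0,"wy":0,"wz":0,"gripper":0},
    {"dx":0,"dy":0,"dz":24,"wx":0,"wy":0,"wz":0,"gripper":0},
    {"dx":0,"dy":0,"dz":28,"wx":0,"wy":0,"wz":0,"gripper":0},
    {"dx":0,"dy":0,"dz":32,"wx":0,"wy":0,"wz":0,"gripper":0},
    {"dx":0,"dy":0,"dz":34,"wx":0,"wy":0,"wz":0,"gripper":0},
    {"dx":0,"dy":0,"dz":34,"wx":0,"wy":0,"wz":0,"gripper":0}
  ]
}}

```text
time_s: 9.1
ee_pos: [0.6286, -0.1292, 0.2175]
tool_rot: [[0.999, -0.054, 0.001], [-0.054, -0.999, -0.0], [0.001, 0.0, -1.0]]
ft_force: [0.3, -0.0, -3.6]
opening: 0.016
finger_force: 79.4
```

```bash
python3 - <<'E'
from h import *
s=read_state();print(s['ee_pos'],s['ft_force'])
p,d=snap('side','s3.png')
cv2.imwrite('pics/s3c.png',cv2.resize(p[120:320,280:480,::-1],None,fx=2.9,fy=2.9,interpolation=cv2.INTER_CUBIC))
print([(np.round(r['xyz'],3),r['confidence']) for r in recognise('side','red_cap_center')])
X=cloud('side',d);h=cv2.cvtColor(p,cv2.COLOR_RGB2HSV);m=((h[...,0]<4)|(h[...,0]>172))&(h[...,1]>150)&(d>0)&(X[...,0]>.55)&(X[...,0]<.72)&(abs(X[...,1]+.13)<.06)
print(m.sum(),X[m].mean(0),np.percentile(X[m],[3,97],axis=0))
E
```

```text
[ 0.6286464  -0.12916721  0.21750535] [ 0.26523213 -0.00780581 -3.58873685]
[(array([ 0.62 , -0.134,  0.15 ]), 0.89)]
1363 [ 0.61529439 -0.14108652  0.2592827 ] [[ 0.58722978 -0.16967191  0.1312594 ]
 [ 0.64586217 -0.11453701  0.52714758]]
```

View pics/s3c.png

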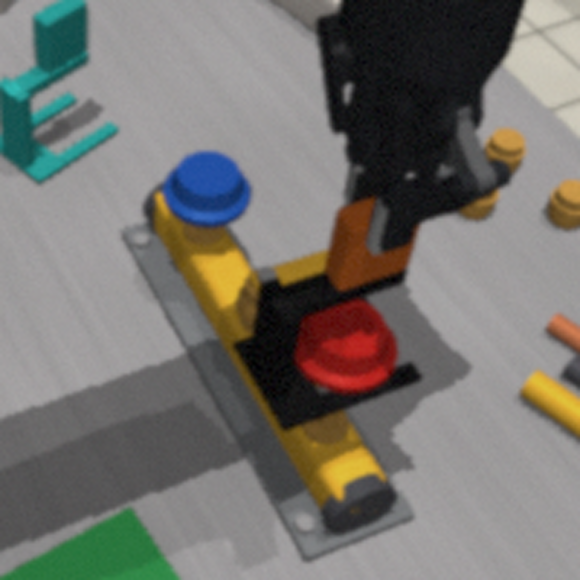

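The red cap lies centred on the fork, clear of the nozzle, and blue is still seated. I'm carrying it gently to the mat.

Request:
{"api": "servo_tool", "payload": {
  "steps": [
    {"dx":-4,"dy":-1,"dz":3,"wx":0,"wy":0,"wz":0,"gripper":0},
    {"dx":-11,"dy":-4,"dz":7,"wx":0,"wy":0,"wz":0,"gripper":0},
    {"dx":-23,"dy":-8,"dz":10,"wx":0,"wy":0,"wz":0,"gripper":0},
    {"dx":-38,"dy":-13,"dz":10,"wx":0,"wy":0,"wz":0,"gripper":0},
    {"dx":-55,"dy":-19,"dz":10,"wx":0,"wy":0,"wz":0,"gripper":0},
    {"dx":-73,"dy":-25,"dz":10,"wx":0,"wy":0,"wz":0,"gripper":0},
    {"dx":-91,"dy":-31,"dz":10,"wx":0,"wy":0,"wz":0,"gripper":0},
    {"dx":-109,"dy":-37,"dz":10,"wx":0,"wy":0,"wz":0,"gripper":0},
    {"dx":-127,"dy":-43,"dz":10,"wx":0,"wy":0,"wz":0,"gripper":0},
    {"dx":-143,"dy":-49,"dz":8,"wx":0,"wy":0,"wz":0,"gripper":0},
    {"dx":-157,"dy":-54,"dz":5,"wx":0,"wy":0,"wz":0,"gripper":0},
    {"dx":-169,"dy":-58,"dz":0,"wx":0,"wy":0,"wz":0,"gripper":0}
  ]
}}

```text
time_s: 10.2
ee_pos: [0.4575, -0.1882, 0.2176]
tool_rot: [[0.998, -0.056, 0.001], [-0.056, -0.998, -0.001], [0.001, 0.001, -1.0]]
ft_force: [0.1, -0.0, -3.8]
opening: 0.0162
finger_force: 79.5
```

Request:
{"api": "servo_tool", "payload": {
  "steps": [
    {"dx":-9,"dy":-4,"dz":-6,"wx":0,"wy":0,"wz":0,"gripper":0},
    {"dx":-15,"dy":-6,"dz":-14,"wx":0,"wy":0,"wz":0,"gripper":0},
    {"dx":-18,"dy":-7,"dz":-23,"wx":0,"wy":0,"wz":0,"gripper":0},
    {"dx":-19,"dy":-7,"dz":-32,"wx":0,"wy":0,"wz":0,"gripper":0},
    {"dx":-19,"dy":-7,"dz":-42,"wx":0,"wy":0,"wz":0,"gripper":0},
    {"dx":-19,"dy":-7,"dz":-52,"wx":0,"wy":0,"wz":0,"gripper":0},
    {"dx":-19,"dy":-7,"dz":-62,"wx":0,"wy":0,"wz":0,"gripper":0},
    {"dx":-19,"dy":-7,"dz":-72,"wx":0,"wy":0,"wz":0,"gripper":0},
    {"dx":-19,"dy":-7,"dz":-82,"wx":0,"wy":0,"wz":0,"gripper":0},
    {"dx":-19,"dy":-7,"dz":-91,"wx":0,"wy":0,"wz":0,"gripper":0},
    {"dx":-19,"dy":-7,"dz":-98,"wx":0,"wy":0,"wz":0,"gripper":0},
    {"dx":-19,"dy":-7,"dz":-102,"wx":0,"wy":0,"wz":0,"gripper":0}
  ]
}}

```text
time_s: 11.2
ee_pos: [0.44, -0.1939, 0.1136]
tool_rot: [[0.999, -0.054, -0.001], [-0.054, -0.999, 0.001], [-0.001, -0.001, -1.0]]
ft_force: [0.2, -0.1, -3.2]
opening: 0.0161
finger_force: 79.4
```

Request:
{"api": "servo_tool", "payload": {
  "steps": [
    {"dx":0,"dy":0,"dz":-3,"wx":0,"wy":0,"wz":0,"gripper":0},
    {"dx":0,"dy":0,"dz":-6,"wx":0,"wy":0,"wz":0,"gripper":0},
    {"dx":0,"dy":0,"dz":-9,"wx":0,"wy":0,"wz":0,"gripper":0},
    {"dx":0,"dy":0,"dz":-11,"wx":0,"wy":0,"wz":0,"gripper":0},
    {"dx":0,"dy":0,"dz":-13,"wx":0,"wy":0,"wz":0,"gripper":0},
    {"dx":0,"dy":0,"dz":-13,"wx":0,"wy":0,"wz":0,"gripper":0},
    {"dx":0,"dy":0,"dz":-13,"wx":0,"wy":0,"wz":0,"gripper":0}
  ]
}}

```text
time_s: 11.78
ee_pos: [0.4404, -0.1941, 0.1019]
tool_rot: [[0.999, -0.054, 0.0], [-0.054, -0.999, -0.0], [0.0, 0.0, -1.0]]
ft_force: [-0.2, 0.2, -3.5]
opening: 0.0162
finger_force: 79.4
```

```bash
python3 - <<'E'
from h import *
s=read_state();print(s['ee_pos'],s['ft_force'])
p,d=snap('side','s4.png')
cv2.imwrite('pics/s4c.png',cv2.resize(p[200:400,200:420,::-1],None,fx=2.9,fy=2.9,interpolation=cv2.INTER_CUBIC))
E
```

```text
[ 0.44040189 -0.19412756  0.10187408] [-0.17544589  0.2020121  -3.49959063]
```

View pics/s4c.png

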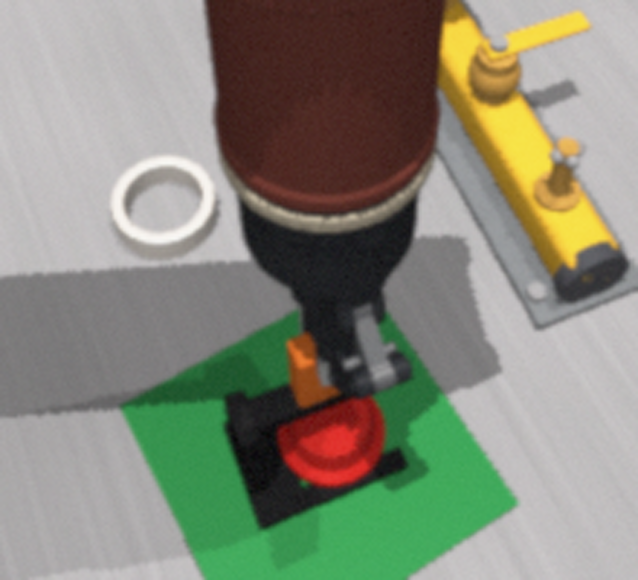

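The cap is on the fork and the puller is over the mat's middle, about 4 mm up. Lowering until it touches.

Request:
{"api": "servo_tool", "payload": {
  "steps": [
    {"dx":0,"dy":0,"dz":-1,"wx":0,"wy":0,"wz":0,"gripper":0},
    {"dx":0,"dy":0,"dz":-2,"wx":0,"wy":0,"wz":0,"gripper":0},
    {"dx":0,"dy":0,"dz":-3,"wx":0,"wy":0,"wz":0,"gripper":0},
    {"dx":0,"dy":0,"dz":-3.5,"wx":0,"wy":0,"wz":0,"gripper":0},
    {"dx":0,"dy":0,"dz":-3.5,"wx":0,"wy":0,"wz":0,"gripper":0},
    {"dx":0,"dy":0,"dz":-3.5,"wx":0,"wy":0,"wz":0,"gripper":0}
  ]
}}

```text
time_s: 12.33
ee_pos: [0.4403, -0.1941, 0.0983]
tool_rot: [[0.999, -0.054, -0.0], [-0.054, -0.999, 0.0], [-0.0, -0.0, -1.0]]
ft_force: [-1.0, 0.6, -3.7]
opening: 0.0159
finger_force: 79.6
```

Request:
{"api": "servo_tool", "payload": {
  "steps": [
    {"dx":0,"dy":0,"dz":-0.5,"wx":0,"wy":0,"wz":0,"gripper":0},
    {"dx":0,"dy":0,"dz":-1,"wx":0,"wy":0,"wz":0,"gripper":0},
    {"dx":0,"dy":0,"dz":-1,"wx":0,"wy":0,"wz":0,"gripper":0},
    {"dx":0,"dy":0,"dz":-1,"wx":0,"wy":0,"wz":0,"gripper":0}
  ]
}}

```text
time_s: 12.67
ee_pos: [0.4407, -0.194, 0.0982]
tool_rot: [[0.999, -0.054, 0.001], [-0.054, -0.999, -0.0], [0.001, 0.0, -1.0]]
ft_force: [-2.8, 2.8, 6.5]
opening: 0.0159
finger_force: 80.9
```

Contact at 6.5 N. Releasing gradually.

Request:
{"api": "servo_tool", "payload": {
  "steps": [
    {"dx":0,"dy":0,"dz":0.5,"wx":0,"wy":0,"wz":0,"gripper":17},
    {"dx":0,"dy":0,"dz":0.5,"wx":0,"wy":0,"wz":0,"gripper":19},
    {"dx":0,"dy":0,"dz":0.5,"wx":0,"wy":0,"wz":0,"gripper":22},
    {"dx":0,"dy":0,"dz":0.5,"wx":0,"wy":0,"wz":0,"gripper":26},
    {"dx":0,"dy":0,"dz":0.5,"wx":0,"wy":0,"wz":0,"gripper":32},
    {"dx":0,"dy":0,"dz":0.5,"wx":0,"wy":0,"wz":0,"gripper":40},
    {"dx":0,"dy":0,"dz":0.5,"wx":0,"wy":0,"wz":0,"gripper":55},
    {"dx":0,"dy":0,"dz":0.5,"wx":0,"wy":0,"wz":0,"gripper":70},
    {"dx":0,"dy":0,"dz":0.5,"wx":0,"wy":0,"wz":0,"gripper":85},
    {"dx":0,"dy":0,"dz":0.5,"wx":0,"wy":0,"wz":0,"gripper":85}
  ],
  "force": 20
}}

```text
time_s: 13.5
ee_pos: [0.4404, -0.1941, 0.0978]
tool_rot: [[0.999, -0.054, 0.0], [-0.054, -0.999, 0.0], [0.0, -0.0, -1.0]]
ft_force: [-0.3, -0.6, 0.3]
opening: 0.0724
finger_force: 0.0
```

Request:
{"api": "servo_tool", "payload": {
  "steps": [
    {"dx":0,"dy":0,"dz":5,"wx":0,"wy":0,"wz":0,"gripper":85},
    {"dx":0,"dy":0,"dz":15,"wx":0,"wy":0,"wz":0,"gripper":85},
    {"dx":0,"dy":0,"dz":30,"wx":0,"wy":0,"wz":0,"gripper":85},
    {"dx":0,"dy":0,"dz":50,"wx":0,"wy":0,"wz":0,"gripper":85},
    {"dx":0,"dy":0,"dz":75,"wx":0,"wy":0,"wz":0,"gripper":85},
    {"dx":0,"dy":0,"dz":105,"wx":0,"wy":0,"wz":0,"gripper":85},
    {"dx":0,"dy":0,"dz":135,"wx":0,"wy":0,"wz":0,"gripper":85},
    {"dx":20,"dy":20,"dz":150,"wx":0,"wy":0,"wz":0,"gripper":85},
    {"dx":50,"dy":50,"dz":150,"wx":0,"wy":0,"wz":0,"gripper":85},
    {"dx":70,"dy":80,"dz":150,"wx":0,"wy":0,"wz":0,"gripper":85},
    {"dx":80,"dy":100,"dz":150,"wx":0,"wy":0,"wz":0,"gripper":85},
    {"dx":80,"dy":100,"dz":150,"wx":0,"wy":0,"wz":0,"gripper":85}
  ]
}}

```text
time_s: 14.5
ee_pos: [0.5224, -0.0882, 0.249]
tool_rot: [[0.999, -0.047, 0.002], [-0.047, -0.999, 0.002], [0.002, -0.002, -1.0]]
ft_force: [-1.1, 0.4, -0.5]
opening: 0.0726
finger_force: 0.0
```

```bash
python3 - <<'E'
from h import *
s=read_state();print(s['ee_pos'],s['ft_force'])
p,d=snap('side','s5.png')
cv2.imwrite('pics/s5c.png',p[:,:,::-1])
E
```

```text
[ 0.52237531 -0.08821988  0.24898113] [-1.1344052   0.44398579 -0.50392865]
```

View pics/s5c.png

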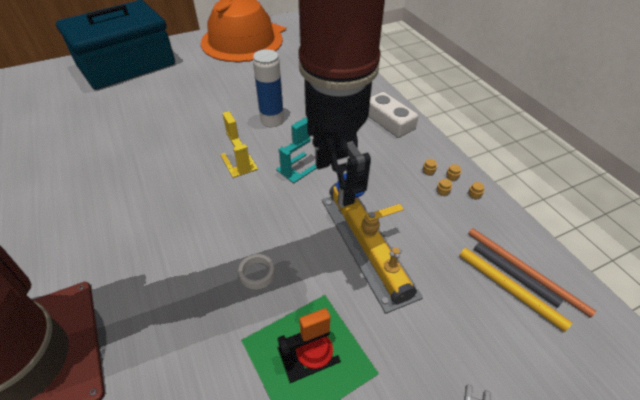

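The puller stands on the mat at (312,345) with the red cap on its fork. Blue is still at its nozzle at (348,185), and the arm is clear. Handing in.

```bash
python3 -c "
from rig import *
print(hand_in())"
```

```text
the job is handed in; nothing more can be done
None
```

I pulled the red cap straight up off its nozzle with the fork puller, and the puller now stands upright on the green mat with the cap on its fork and the gripper clear; the blue cap was not touched, and the job was handed in at about 14.6 s, with no verdict returned.

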